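# Unstack the casting moulds onto their firing trays

### The arm

A 7-joint arm with a two-finger parallel gripper is mounted at the origin on a cart in front of the work surface, level with it; the furniture and walls round the work are solid. World frame = base frame: x ahead of the robot, y to its left, z up, the work surface at z = 0. Lengths are in m, angles in degrees, forces in N, time in s.
With the tool pointing down it reaches from about 0.35 to 0.9 m from the base axis. Payload 8.1 kg.
Tool frame: the origin (TCP) lies at the very end of the fingers, on their centre line; the grasp point (between the pads) lies 19 mm behind it; z points along the fingers, y is the line along which they close (so a half turn about z gives the same grasp; the last joint's range is limited). The gripper opens to 92 mm and grips with 3 to 60 N. Pads are 19 mm wide; open, the fingers measure 130 mm over their backs; the gripper's body (75 mm by 190 mm) begins 47 mm behind the grasp point.
Start: joints at [61.272, 24.895, 1.432, 90.138, -0.665, 64.973, -4.303], TCP at [0.243, -0.576, 0.227] pointing down, gripper open.
Joint ranges: [-149.89, 149.89], [-25.12, 119.58], [-72.63, 75.52], [4.76, 147.25], [-75.54, 255.54], [6.69, 114.76], [-157.13, 157.13]. Speed limits (degrees/s): [127.2, 127.2, 172.46, 172.46, 180, 180, 180].

### API

Orientations are given as a 3x3 rotation matrix whose columns are the frame's x, y, z axes.
In Python, from bench import sense, get_image, close_job gives the robot as it stands.
- The arm moves only by the shell command python3 -m handwheel 'ROWS'. ROWS is text: rows parted by semicolons, each of 7 numbers parted by spaces: the opening, from -1 (shut) to 1 (fully open), then the shift along the world's x, y, z in units of 40 mm (1.0 is 40 mm), then the turn, a rotation vector about the world's x, y, z in units of 5 degrees (1.0 is 5 degrees). In form: fingers x y z rx ry rz; .... A call has 1 to 8 rows; each row is the pose to reach, as a shift and turn from the pose commanded when the call began; what a row does not reach only later rows make up. A row lasts 1/12 s, in which the tool goes at most 41.7 mm and 7.16 degrees, less where a joint would pass 70% of its speed; a pose out of reach is approached as far as the arm can. A call with a gripper value outside its range is refused whole. The fingers move at their own pace and stop on an object; the grip force is fixed at half the most. Time passes only in rows, so rows that repeat a pose let the fingers close. It gives the time, the measured TCP pose, the force, the opening and the grip force at its end, in the units of the state.
- sense(): the state, without advancing time (a new reading comes with each control period).
- get_image(name): name is "scene" or "top" or "wrist"; returns a dict with "pixels" (400x640x3 uint8, red, green, blue), "fx", "fy", "cx", "cy" (pixels), "R" (3x3) and "t" (3): a world point X has camera coordinates R X + t; the wrist camera has in their place "hand_eye" (4x4, takes a point from camera to tool coordinates, whose origin is the TCP and whose axes are the flange's). Camera axes: x right, y down, z forward; pixel columns grow to the right and rows downward; lengths in m; the calibration is good to about 2 mm. A picture is of the moment at which its call begins: read the wrist's pose just before it. There is no depth.
- close_job(): hands the job in; it is judged then, once.
The state is a dict: "clock": time; "qpos": joint angles; "dq": joint speeds; "joint_efforts": joint torques, N m; "eef_pos": TCP position; "orientation": TCP orientation; "wrist_force": force on the tool from outside, world axes, zero at the start; "wrist_torque": the same for the moment, N m; "width": opening from 0.0 (shut) to 1.0 (fully open); "grip_force": force on a finger pad.
Only numpy, scipy, OpenCV 4.12 (cv2) and the standard library are available. Lean on these libraries where they do the work, as an engineer would, in place of code of your own. Each camera call takes 0.05 s, during which the arm holds its last target. There are 200 camera calls.

### The job

Four round casting moulds are piled up on the bench plate. Take the pile apart and stand each mould upright in the middle of the firing tray of its own size, the largest mould on the largest tray and so on down to the smallest, so that none overhangs its tray. Moulds crack easily: keep them upright and set them down gently without dropping them, and do not disturb the plaster arch model.

Things in the scene. Friction and masses are not known exactly. Their poses are not given: they have to be found in the camera images.
- mould_62_centre (a point): Centre (on the axis, half-way up) of the largest of four round casting moulds: upright steel cylinder filled with white plaster, 62 mm diameter, 44 mm high, z axis up. At the start at the bottom of the pile, standing on the bench plate; the moulds lie in the pile up to 5 mm off-centre from each other, so a lower mould is seen as a ring of about 6 mm round the one above it. A grip at the centre height has 22 mm of mould below it. Plain to grip anywhere round its sides.
- mould_50_centre (a point): Centre (on the axis, half-way up) of the second largest of four round casting moulds: upright steel cylinder filled with white plaster, 50 mm diameter, 44 mm high, z axis up. At the start second from the bottom; the moulds lie in the pile up to 5 mm off-centre from each other, so a lower mould is seen as a ring of about 6 mm round the one above it. A grip at the centre height has 22 mm of mould below it. Plain to grip anywhere round its sides.
- mould_38_centre (a point): Centre (on the axis, half-way up) of the second smallest of four round casting moulds: upright steel cylinder filled with white plaster, 38 mm diameter, 44 mm high, z axis up. At the start third from the bottom; the moulds lie in the pile up to 5 mm off-centre from each other, so a lower mould is seen as a ring of about 6 mm round the one above it. A grip at the centre height has 22 mm of mould below it. Plain to grip anywhere round its sides.
- mould_26_centre (a point): Centre (on the axis, half-way up) of the smallest of four round casting moulds: upright steel cylinder filled with white plaster, 26 mm diameter, 44 mm high, z axis up. At the start on top of the pile; the moulds lie in the pile up to 5 mm off-centre from each other, so a lower mould is seen as a ring of about 6 mm round the one above it. A grip at the centre height has 22 mm of mould below it. Plain to grip anywhere round its sides.
- tray_82_top (a point): Centre of the flat top face of the largest of four round tan-brown ceramic honeycomb firing trays: 82 mm diameter, 10 mm thick, fixed to the bench plate, top 10 mm above it, no rim; takes the 62 mm mould, which leaves about 10 mm of tray showing all round; the mould's centre is then 22 mm above this point.
- tray_70_top (a point): Centre of the flat top face of the second largest of four round tan-brown ceramic honeycomb firing trays: 70 mm diameter, 10 mm thick, fixed to the bench plate, top 10 mm above it, no rim; takes the 50 mm mould, which leaves about 10 mm of tray showing all round; the mould's centre is then 22 mm above this point.
- tray_58_top (a point): Centre of the flat top face of the second smallest of four round tan-brown ceramic honeycomb firing trays: 58 mm diameter, 10 mm thick, fixed to the bench plate, top 10 mm above it, no rim; takes the 38 mm mould, which leaves about 10 mm of tray showing all round; the mould's centre is then 22 mm above this point.
- tray_46_top (a point): Centre of the flat top face of the smallest of four round tan-brown ceramic honeycomb firing trays: 46 mm diameter, 10 mm thick, fixed to the bench plate, top 10 mm above it, no rim; takes the 26 mm mould, which leaves about 10 mm of tray showing all round; the mould's centre is then 22 mm above this point.
- plaster_arch_centre (a point): Loose white plaster model of a tooth arch, a bystander: 59 x 62 mm and 31 mm high, standing on the bench plate; the point is at the middle of its base block, 8 mm above its underside. Must not be moved.

How it is judged:
By the outcome, as a careful person would: the job done as asked, in the order asked, and still so for the second after the job is handed in, with the robot touching nothing.
It also fails if it takes over 106 s, if anything falls off the work surface, if the arm or the gripper's body presses on something with over 40 N, if the wrist force passes 120 N, or if a joint passes its speed limit or range.

## Working session

There is one attempt and no reset: what is moved stays moved. The work goes in short steps, Python scripts to look and compute and a shell command to move; the robot and the scene stay as the last step left them, time stands still between calls to the robot, and variables do not carry over. Pictures are saved under pics/ and viewed, at most 14 in all, crops included, and the job is handed in when it is done.

```bash
mkdir -p pics; cat > h.py <<'E'
import numpy as np, cv2
from bench import sense, get_image
def snap(cam,name):
    s=sense(); im=get_image(cam); cv2.imwrite(f'pics/{name}.png',im['pixels'][:,:,::-1]); 
    if cam=='wrist':
        T=np.eye(4);T[:3,:3]=s['orientation'];T[:3,3]=s['eef_pos'];C=T@np.array(im['hand_eye']);R=C[:3,:3].T;t=-R@C[:3,3]
    else: R,t=np.array(im['R']),np.array(im['t'])
    np.savez(f'pics/{name}.npz',R=R,t=t,K=[im['fx'],im['fy'],im['cx'],im['cy']])
    return im['pixels']
def px2w(name,u,v,z):
    d=np.load(f'pics/{name}.npz');fx,fy,cx,cy=d['K'];R,t=d['R'],d['t']
    r=R.T@np.array([(u-cx)/fx,(v-cy)/fy,1]);c=-R.T@t
    return c+r*(z-c[2])/r[2]
def w2px(name,X):
    d=np.load(f'pics/{name}.npz');fx,fy,cx,cy=d['K'];p=d['R']@np.array(X)+d['t'];return np.array([fx*p[0]/p[2]+cx,fy*p[1]/p[2]+cy])
E
python3 - <<'E'
from h import *
snap('top','top0');snap('scene','scene0')
s=sense();print(s['eef_pos'],s['orientation'],s['clock'],s['width'])
for n in('top0','scene0'):
    d=np.load(f'pics/{n}.npz');print(d['K'],-d['R'].T@d['t'],d['R'])
E
```

```text
[ 0.24250288 -0.57554627  0.22602581] [[ 9.21538632e-01  3.88286156e-01 -6.40288162e-04]
 [ 3.88286669e-01 -9.21537809e-01  1.23698102e-03]
 [-1.09747142e-04 -1.38854116e-03 -9.99999030e-01]] 0.1 0.9974186558867646
[389.90846648 389.90846648 317.77300533 191.77378583] [0.40564454 0.02352444 0.96726639] [[ 0.02933078 -0.99943889 -0.01617447]
 [-0.98124598 -0.0257052  -0.19103814]
 [ 0.19051518  0.02147443 -0.98144934]]
[442.77791354 442.77791354 325.75814745 202.36147676] [0.11229541 0.52508079 0.75605581] [[-0.75454584 -0.65599949 -0.01803434]
 [-0.44618759  0.53297949 -0.71892245]
 [ 0.4812247  -0.53441325 -0.69485629]]
```

View pics/top0.png

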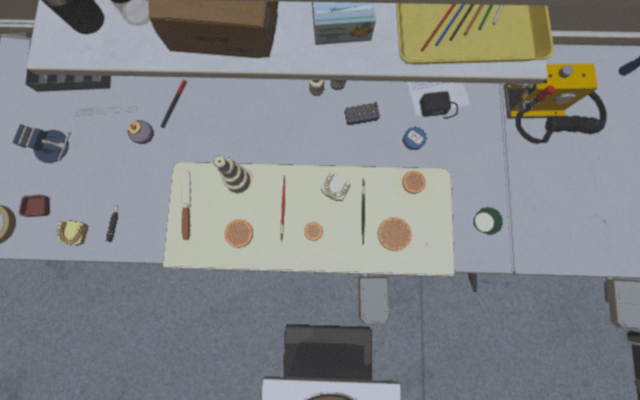

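View pics/scene0.png

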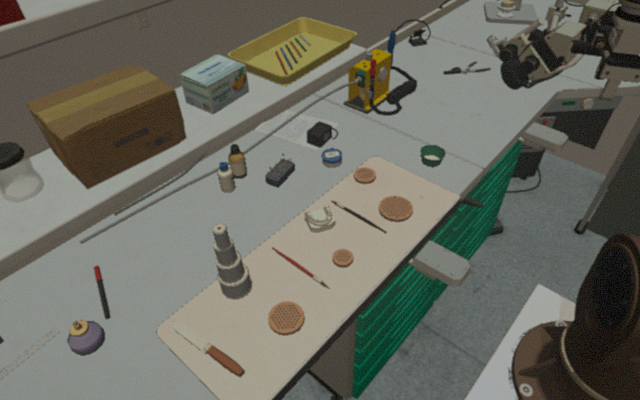

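The top view shows the trays at about (239,233), (313,231), (395,234) and (414,181). The pile is at (230,175) and the arch at (336,186). The scene view shows the same layout, with the pile top at (220,230). Next I'll fit the trays by colour and enlarge the pile.

```bash
python3 - <<'E'
from h import *
from scipy.optimize import least_squares
def trays(n):
    im=cv2.imread(f'pics/{n}.png');hsv=cv2.cvtColor(im,cv2.COLOR_BGR2HSV)
    b=im.astype(int); m=((b[:,:,2]-b[:,:,0]>45)&(b[:,:,2]>110)).astype(np.uint8)
    m=cv2.morphologyEx(m,cv2.MORPH_CLOSE,np.ones((5,5)));m=cv2.morphologyEx(m,cv2.MORPH_OPEN,np.ones((5,5)))
    k,l,st,c=cv2.connectedComponentsWithStats(m)
    return [(c[i].round(1),st[i][4],st[i][2:4]) for i in range(1,k) if 100<st[i][4]<2500]
A,B=trays('top0'),trays('scene0')
for n,L in(('top0',A),('scene0',B)):
    print(n)
    for x in L: print(x[0],x[1],x[2],px2w(n,*x[0],.01).round(4),px2w(n,*x[0],.02).round(4))
a=cv2.imread('pics/top0.png')[140:205,200:265];b=cv2.imread('pics/scene0.png')[215:305,195:265]
cv2.imwrite('pics/c0.png',np.hstack([cv2.resize(a,(400,400),interpolation=cv2.INTER_CUBIC),cv2.resize(b,(311,400),interpolation=cv2.INTER_CUBIC)]))
E
```

```text
top0
[569.8  77.5] 1196 [60 29] [ 0.914  -0.6076  0.01  ] [ 0.9087 -0.601   0.02  ]
[546.7 112.5] 214 [36  6] [ 0.8151 -0.5396  0.01  ] [ 0.8108 -0.5337  0.02  ]
[413.7 181.5] 392 [22 22] [ 0.624  -0.1949  0.01  ] [ 0.6217 -0.1926  0.02  ]
[185. 223.] 135 [ 5 27] [0.5041 0.3709 0.01  ] [0.5031 0.3673 0.02  ]
[394.4 233.5] 845 [33 32] [ 0.4926 -0.1457  0.01  ] [ 0.4917 -0.1439  0.02  ]
[238. 233.] 604 [27 27] [0.4831 0.2376 0.01  ] [0.4823 0.2353 0.02  ]
[ 71.1 232.9] 316 [19 21] [0.4718 0.6522 0.01  ] [0.4711 0.6456 0.02  ]
[313.  230.7] 251 [17 18] [0.4939 0.0533 0.01  ] [0.4929 0.053  0.02  ]
scene0
[378.6  55.1] 173 [16 13] [ 0.9914 -0.762   0.01  ] [ 0.9796 -0.7447  0.02  ]
[364.1  64.5] 120 [14 10] [ 0.9882 -0.6703  0.01  ] [ 0.9764 -0.6542  0.02  ]
[94.2 97.1] 1779 [115  52] [1.5361 0.0639 0.01  ] [1.517  0.0701 0.02  ]
[364.2 174.2] 242 [21 14] [ 0.6215 -0.1918  0.01  ] [ 0.6146 -0.1822  0.02  ]
[395.5 207.4] 636 [34 24] [ 0.4899 -0.1425  0.01  ] [ 0.4849 -0.1336  0.02  ]
[342.4 256.6] 263 [20 16] [0.4914 0.055  0.01  ] [0.4863 0.0613 0.02  ]
[285.8 317. ] 881 [35 31] [0.4803 0.239  0.01  ] [0.4754 0.2428 0.02  ]
[ 78.8 327.9] 174 [16 14] [0.7634 0.5105 0.01  ] [0.7547 0.5107 0.02  ]
[226.5 361. ] 178 [24 19] [0.4982 0.3706 0.01  ] [0.493  0.3727 0.02  ]
```

View pics/c0.png

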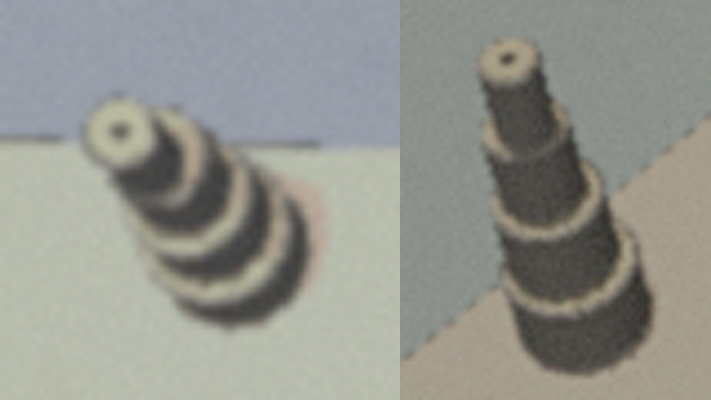

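The crop shows the top mould's centre at about pixel (219.5,161.3) in the top view and (219.5,228.5) in the scene view.

```bash
python3 - <<'E'
from h import *
for z in(.17,.176,.182): print(z,px2w('top0',219.5,161.3,z).round(4),px2w('scene0',219.5,228.5,z).round(4))
print('arch',px2w('top0',336,186,.015).round(3))
im=get_image('wrist');print(im['hand_eye'],im['fx'],im['cx'],im['cy'])
E
python3 -m handwheel '1 0 0 1 0 0 0; 1 0 0 2 0 0 0; 1 0 0 3 0 0 0'
```

```text
0.17 [0.6209 0.2516 0.17  ] [0.6208 0.2488 0.17  ]
0.176 [0.6192 0.2499 0.176 ] [0.6156 0.2516 0.176 ]
0.182 [0.6176 0.2482 0.182 ] [0.6104 0.2545 0.182 ]
arch [ 0.606 -0.001  0.015]
[[-3.15328353e-04 -9.62995636e-01 -2.69516800e-01  7.12112218e-02]
 [ 9.99999911e-01 -2.27986372e-04 -3.55370961e-04  6.25556620e-04]
 [ 2.80774527e-04 -2.69516888e-01  9.62995622e-01 -1.58809327e-01]
 [ 0.00000000e+00  0.00000000e+00  0.00000000e+00  1.00000000e+00]] 320.8045152394959 322.777019667467 205.68379543992612
clock: 0.4
eef_pos: [0.2423, -0.5753, 0.3475]
orientation: [[0.922, 0.388, -0.001], [0.388, -0.922, 0.002], [-0.0, -0.002, -1.0]]
wrist_force: [1.0, -1.3, -0.1]
width: 1.002
grip_force: 0.0
```

```bash
python3 -m handwheel '1 3 6.65 0 0 0 0;1 3 6.65 0 0 0 0;1 3 6.65 0 0 0 0;1 3 6.65 0 0 0 0;1 3 6.65 0 0 0 0;1 3 6.65 0 0 0 0;1 3 6.65 0 0 0 0;1 3 6.65 0 0 0 0' | grep eef
python3 -m handwheel '1 3 6.65 0 0 0 0;1 3 6.65 0 0 0 0;1 3 6.65 0 0 0 0;1 3 6.65 0 0 0 0;1 3 6.65 0 0 0 0;1 3 6.65 0 0 0 0;1 3 6.65 0 0 0 0;1 3 6.65 0 0 0 0' | grep eef
python3 -m handwheel '1 3 6.65 -1.2 0 0 0;1 3 6.65 -1.2 0 0 0;1 3 6.65 -1.2 0 0 0;1 3 6.65 -1.2 0 0 0;1 3 6.65 -1.2 0 0 0;1 3 6.65 -1.2 0 0 0;1 3 6.65 -1.2 0 0 0;1 3 6.65 -1.2 0 0 0'
python3 -c "
from h import *
snap('wrist','w1');s=sense();print(s['qpos'],s['eef_pos'])"
```

```text
eef_pos: [0.3666, -0.3018, 0.3471]
eef_pos: [0.4846, -0.0354, 0.3467]
clock: 2.4
eef_pos: [0.6023, 0.2293, 0.2958]
orientation: [[0.919, 0.395, -0.004], [0.395, -0.919, 0.003], [-0.002, -0.005, -1.0]]
wrist_force: [-2.4, -0.9, -1.7]
width: 1.002
grip_force: 0.0
[  -7.79620947   27.0232426   -27.44402391   79.29267103   12.21741405
   76.77929639 -102.27932077] [0.60214566 0.22683449 0.29627698]
```

View pics/w1.png

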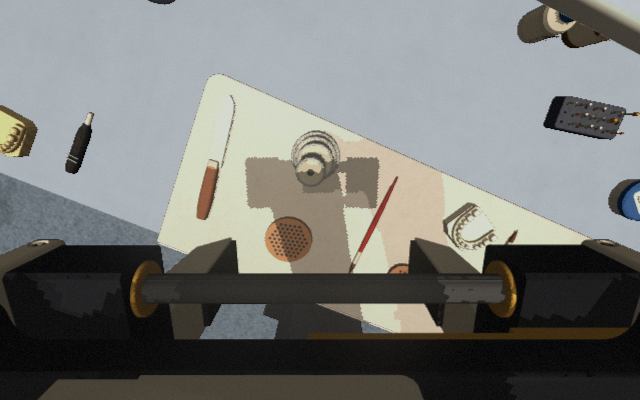

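The wrist view shows the pile at about (312,165), with its top face near (310,172), and the trays at (289,240) and (400,270). I'll enlarge the pile.

```bash
python3 - <<'E'
from h import *
a=cv2.imread('pics/w1.png')[120:200,270:350]
cv2.imwrite('pics/c1.png',cv2.resize(a,(560,560),interpolation=cv2.INTER_CUBIC))
E
```

```text
(no output)
```

View pics/c1.png

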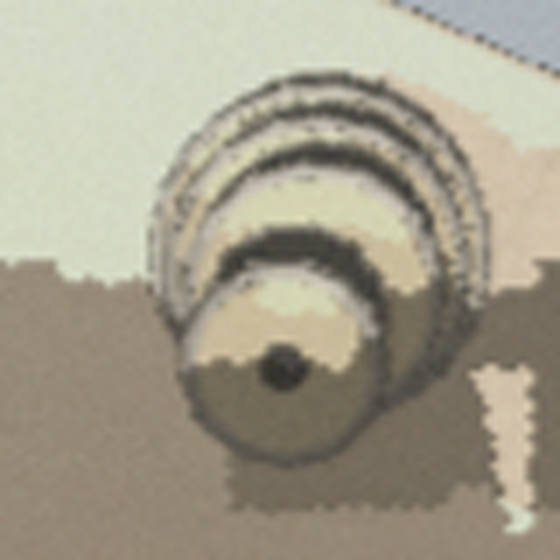

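The crop gives the top-face centres. The 26 is at (310.4,172.4), the 38 at about (314.6,161.6), the 50 at about (316.1,157.1) and the 62 at about (315.7,154.4).

```bash
python3 - <<'E'
from h import *
for u,v,z in((310.4,172.4,.176),(314.6,161.6,.132),(316.1,157.1,.088),(315.7,154.4,.044)): print(px2w('w1',u,v,z).round(4))
print('tray70',px2w('w1',289,240,.01).round(4))
s=sense();print(s['eef_pos'],s['clock'])
E
```

```text
[0.6194 0.2485 0.176 ]
[0.6234 0.2476 0.132 ]
[0.6226 0.2468 0.088 ]
[0.62   0.2475 0.044 ]
tray70 [0.4839 0.234  0.01  ]
[0.60214566 0.22683449 0.29627698] 2.45
```

```bash
python3 -m handwheel '1 0.2 0.3 0 0 0 0;1 0.42 0.6 0 0 0 0;1 0.42 0.6 -0.4 0 0 0;1 0.42 0.6 -0.8 0 0 0;1 0.42 0.6 -1.2 0 0 0;1 0.42 0.6 -1.6 0 0 0;1 0.42 0.6 -1.8 0 0 0;1 0.42 0.6 -1.8 0 0 0'; python3 -m handwheel '1 0 0 0 0 0 0;1 0 0 0 0 0 0;1 0 0 0 0 0 0'
```

```text
clock: 3.12
eef_pos: [0.6188, 0.2438, 0.2248]
orientation: [[0.922, 0.387, -0.003], [0.387, -0.922, -0.002], [-0.004, 0.001, -1.0]]
wrist_force: [0.2, -1.0, 0.3]
width: 0.997
grip_force: 0.0
clock: 3.37
eef_pos: [0.62, 0.2462, 0.2281]
orientation: [[0.922, 0.388, 0.002], [0.388, -0.922, 0.001], [0.002, -0.0, -1.0]]
wrist_force: [0.4, 1.2, -0.2]
width: 0.998
grip_force: 0.0
```

```bash
python3 -m handwheel '1 0 0.05 -0.35 0 0 0;1 0 0.05 -0.7 0 0 0;1 0 0.05 -1.05 0 0 0;1 0 0.05 -1.4 0 0 0;1 0 0.05 -1.75 0 0 0;1 0 0.05 -2.05 0 0 0;1 0 0.05 -2.2 0 0 0;1 0 0.05 -2.2 0 0 0'; python3 -m handwheel '0 0 0 0 0 0 0;-0.2 0 0 0 0 0 0;-0.4 0 0 0 0 0 0;-0.5 0 0 0 0 0 0;-0.6 0 0 0 0 0 0;-0.7 0 0 0 0 0 0;-1 0 0 0 0 0 0;-1 0 0 0 0 0 0'
```

```text
clock: 4.03
eef_pos: [0.619, 0.2477, 0.1376]
orientation: [[0.922, 0.388, -0.002], [0.388, -0.922, -0.001], [-0.002, 0.0, -1.0]]
wrist_force: [-0.6, 0.1, -0.9]
width: 1.0
grip_force: 0.0
clock: 4.7
eef_pos: [0.6195, 0.248, 0.1388]
orientation: [[0.922, 0.388, 0.0], [0.388, -0.922, -0.0], [0.0, 0.0, -1.0]]
wrist_force: [-0.0, -0.2, -0.4]
width: 0.466
grip_force: 0.0
```

```bash
python3 -m handwheel '-1 0 0 0 0 0 0;-1 0 0 0 0 0 0;-1 0 0 0 0 0 0;-1 0 0 0 0 0 0;-1 0 0 0 0 0 0;-1 0 0 0 0 0 0;-1 0 0 0 0 0 0'|tail -3; python3 -m handwheel '-1 0 0 0.15 0 0 0;-1 0 0 0.4 0 0 0;-1 0 0 0.8 0 0 0;-1 0 0 1.2 0 0 0;-1 0 0 1.5 0 0 0'
```

```text
wrist_force: [0.0, 0.4, -0.7]
width: 0.275
grip_force: 30.0
clock: 5.7
eef_pos: [0.6199, 0.2485, 0.2012]
orientation: [[0.922, 0.388, 0.002], [0.388, -0.922, 0.001], [0.002, -0.0, -1.0]]
wrist_force: [0.1, -0.1, 0.3]
width: 0.277
grip_force: 30.0
```

```bash
python3 -m handwheel '-1 -0.15 -0.25 0 0 0 0;-1 -0.5 -0.75 0 0 0 0;-1 -0.9 -1.4 0 0 0 0;-1 -1.3 -2 0 0 0 0;-1 -1.7 -2.6 -0.3 0 0 0;-1 -2.1 -3.2 -0.7 0 0 0;-1 -2.5 -3.8 -1.2 0 0 0;-1 -2.8 -4.3 -1.7 0 0 0'|grep eef; python3 -m handwheel '-1 -0.2 -0.35 -0.4 0 0 0;-1 -0.33 -0.5 -0.8 0 0 0;-1 -0.37 -0.55 -1.2 0 0 0;-1 -0.37 -0.55 -1.6 0 0 0;-1 -0.37 -0.55 -1.7 0 0 0;-1 -0.37 -0.55 -1.7 0 0 0'
python3 -c "
from h import *
snap('wrist','w2')"
```

```text
eef_pos: [0.5067, 0.0743, 0.1312]
clock: 6.87
eef_pos: [0.4924, 0.054, 0.0625]
orientation: [[0.921, 0.388, -0.001], [0.388, -0.921, -0.0], [-0.001, -0.0, -1.0]]
wrist_force: [-0.3, -0.1, -0.8]
width: 0.276
grip_force: 30.0
```

View pics/w2.png

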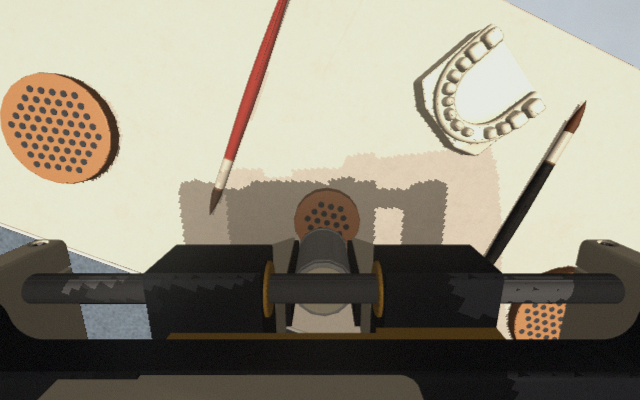

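The view shows tray 46 behind the held mould, spanning u 295–359 with its upper edge at v≈189. I'll compare that with the projected estimate.

```bash
python3 - <<'E'
from h import *
s=sense();print(s['eef_pos'])
for cx,cy,r,z in((.493,.054,.023,.01),(.493,.054,.013,.1),(.4925,.054,.013,.0555)):
    p=np.array([w2px('w2',[cx+r*np.cos(a),cy+r*np.sin(a),z]) for a in np.linspace(0,6.28,200)])
    print(p.min(0).round(1),p.max(0).round(1))
print(px2w('w2',61,127,.01))
E
```

```text
[0.49301461 0.05434985 0.06322975]
[289.2 189.3] [355.5 252.3]
[291.3 261.2] [352.7 316. ]
[298.6 226.4] [345.2 269.6]
[0.48687457 0.2329294  0.01      ]
```

```bash
python3 -m handwheel '-1 0 0 -0.3 0 0 0;-1 0 0 -0.6 0 0 0;-1 0 0 -0.8 0 0 0;-1 0 0 -0.9 0 0 0;-1 0 0 -1.0 0 0 0;-1 0 0 -1.05 0 0 0;-1 0 0 -1.05 0 0 0' | egrep 'eef|wrist'; python3 -m handwheel '-1 0 0 -0.02 0 0 0;-1 0 0 -0.03 0 0 0;-1 0 0 -0.05 0 0 0;-1 0 0 -0.05 0 0 0'| egrep 'eef|wrist'
```

```text
eef_pos: [0.4928, 0.0541, 0.0208]
wrist_force: [0.3, 0.4, -0.4]
eef_pos: [0.4928, 0.054, 0.0188]
wrist_force: [-0.9, -0.3, 0.0]
```

```bash
for i in 1 ; do python3 -m handwheel '-1 0 0 -0.03 0 0 0;-1 0 0 -0.03 0 0 0;-1 0 0 -0.03 0 0 0'| egrep 'eef|wrist'; python3 -m handwheel '-1 0 0 -0.03 0 0 0;-1 0 0 -0.03 0 0 0;-1 0 0 -0.03 0 0 0'| egrep 'eef|wrist';python3 -m handwheel '-1 0 0 -0.01 0 0 0;-1 0 0 -0.01 0 0 0;-1 0 0 -0.01 0 0 0'| egrep 'eef|wrist'; done
```

```text
eef_pos: [0.4926, 0.054, 0.0175]
wrist_force: [-0.2, 0.0, -0.5]
eef_pos: [0.4927, 0.054, 0.0163]
wrist_force: [0.1, 0.3, -0.3]
eef_pos: [0.4927, 0.0541, 0.0163]
wrist_force: [-2.2, -1.2, 6.1]
```

```bash
python3 -m handwheel '-0.4 0 0 0 0 0 0;-0.3 0 0 0 0 0 0;0 0 0 0 0 0 0;1 0 0 0 0 0 0;1 0 0 0 0 0 0;1 0 0 0 0 0 0;1 0 0 0 0 0 0;1 0 0 0 0 0 0'| egrep 'wrist|width'
python3 -m handwheel '1 0 0 0.4 0 0 0;1 0 0 1 0 0 0;1 0 0 2 0 0 0;1 0 0 3 0 0 0;1 0 0 4 0 0 0;1 1 1.5 5 0 0 0;1 1.7 2.5 5 0 0 0;1 2 3 5 0 0 0'|egrep 'eef'
python3 -m handwheel '1 0.6 0.9 0 0 0 0;1 1 1.5 0 0 0 0;1 1.25 1.84 0 0 0 0;1 1.25 1.84 0 0 0 0;1 1.25 1.84 0 0 0 0;1 1.25 1.84 0 0 0 0'
python3 - <<'E'
from h import *
p=snap('wrist','w3');s=sense();print(s['eef_pos'])
for m in((.6194,.2485,.132),(.6234,.2476,.132),(.6226,.2468,.088)):print(w2px('w3',m))
u,v=w2px('w3',(.6234,.2476,.132)).astype(int)
cv2.imwrite('pics/c3.png',cv2.resize(cv2.imread('pics/w3.png')[max(v-50,0):v+50,u-50:u+50],(600,600),interpolation=cv2.INTER_CUBIC));print(u-50,v-50)
E
```

```text
wrist_force: [0.4, 0.3, 0.2]
width: 0.733
eef_pos: [0.5601, 0.1525, 0.2147]
clock: 10.42
eef_pos: [0.608, 0.2248, 0.2116]
orientation: [[0.922, 0.388, -0.001], [0.388, -0.922, -0.001], [-0.001, 0.001, -1.0]]
wrist_force: [-0.3, -0.2, 0.2]
width: 0.998
grip_force: 0.0
[0.60805006 0.22443731 0.21183971]
[299.01058968 186.24491925]
[302.07025012 181.91979932]
[305.62718819 173.21027217]
252 131
```

View pics/c3.png

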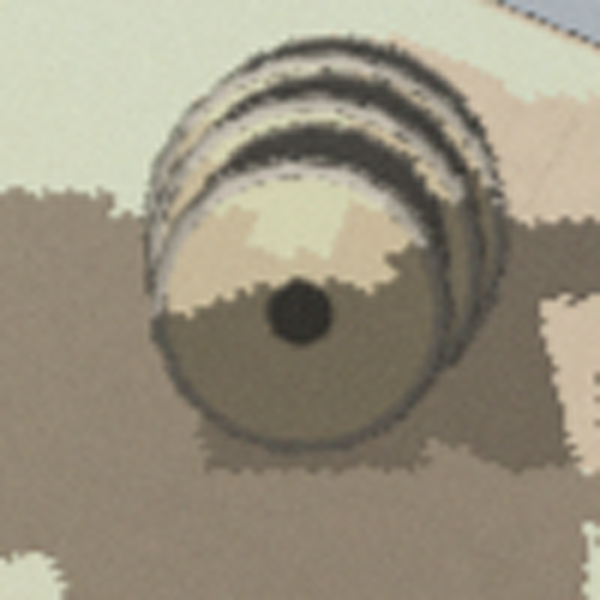

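The 38's centre hole is at (302.0,183.2), about 1 mm from the prediction, so I'll use (.6225,.2472) and go down to grip it.

```bash
python3 -m handwheel '0.5 0.2 0.3 -0.2 0 0 0;0.5 0.36 0.57 -0.6 0 0 0;0.5 0.36 0.57 -1.1 0 0 0;0.5 0.36 0.57 -1.6 0 0 0;0.5 0.36 0.57 -2.1 0 0 0;0.5 0.36 0.57 -2.6 0 0 0;0.5 0.36 0.57 -2.9 0 0 0;0.5 0.36 0.57 -2.9 0 0 0' | egrep 'eef|wrist'
python3 -m handwheel '0.2 0 0 0 0 0 0;0 0 0 0 0 0 0;-0.2 0 0 0 0 0 0;-1 0 0 0 0 0 0;-1 0 0 0 0 0 0;-1 0 0 0 0 0 0;-1 0 0 0 0 0 0;-1 0 0 0 0 0 0'; python3 -m handwheel '-1 0 0 0 0 0 0;-1 0 0 0 0 0 0;-1 0 0 0 0 0 0;-1 0 0 0 0 0 0'
```

```text
eef_pos: [0.6214, 0.2473, 0.0929]
wrist_force: [-0.3, -0.8, 0.3]
clock: 11.8
eef_pos: [0.6232, 0.2488, 0.0967]
orientation: [[0.922, 0.388, 0.001], [0.388, -0.922, 0.0], [0.001, 0.0, -1.0]]
wrist_force: [-0.7, 0.0, 6.1]
width: 0.408
grip_force: 30.0
clock: 12.13
eef_pos: [0.6232, 0.2488, 0.0967]
orientation: [[0.922, 0.388, 0.001], [0.388, -0.922, 0.0], [0.001, 0.0, -1.0]]
wrist_force: [-1.1, -1.9, 6.4]
width: 0.407
grip_force: 30.0
```

```bash
python3 -m handwheel '-1 0 0 0.1 0 0 0;-1 0 0 0.3 0 0 0;-1 0 0 0.7 0 0 0;-1 0 0 1.1 0 0 0;-1 0 0 1.5 0 0 0;-1 0 -0.2 1.9 0 0 0;-1 0 -0.6 2.1 0 0 0;-1 0 -1.2 2.1 0 0 0' | egrep 'eef|width'
python3 -m handwheel '-1 0 -0.7 0 0 0 0;-1 0 -1.4 0 0 0 0;-1 0 -2.1 0 0 0 0;-1 0 -2.8 0 0 0 0;-1 0 -3.5 0 0 0 0;-1 0 -4.2 0 0 0 0;-1 0 -4.9 0 0 0 0;-1 0 -5.6 0 0 0 0' | egrep 'eef|width'
python3 -m handwheel '-1 0 -0.7 0 0 0 0;-1 0 -1.4 0 0 0 0;-1 0 -2.1 -0.2 0 0 0;-1 0 -2.8 -0.5 0 0 0;-1 0 -3.4 -1 0 0 0;-1 0 -3.9 -1.5 0 0 0;-1 0 -4.2 -2 0 0 0;-1 0 -4.26 -2.4 0 0 0' | egrep 'eef|width'
python3 -m handwheel '-1 0 0 -0.2 0 0 0;-1 0 0 -0.4 0 0 0;-1 0 0 -0.4 0 0 0;-1 0 0 -0.4 0 0 0' | egrep 'eef|width'
python3 -c "
from h import *
snap('wrist','w4')
d=np.array(sense()['eef_pos']);print(d)
for cx,cy,r,z in((.623,-.1935,.029,.01),(d[0],d[1],.019,d[2]+.0355)):
    p=np.array([w2px('w4',[cx+r*np.cos(a),cy+r*np.sin(a),z]) for a in np.linspace(0,6.28,200)])
    print(p.min(0).round(1),p.max(0).round(1))
"
```

```text
eef_pos: [0.6231, 0.2037, 0.183]
width: 0.41
eef_pos: [0.6226, -0.0247, 0.1805]
width: 0.405
eef_pos: [0.6217, -0.1979, 0.0826]
width: 0.41
eef_pos: [0.6233, -0.1926, 0.0686]
width: 0.407
[ 0.62359232 -0.19283788  0.06901029]
[282.3 180.5] [363.7 257.9]
[277.8 246.7] [366.5 326.1]
```

View pics/w4.png

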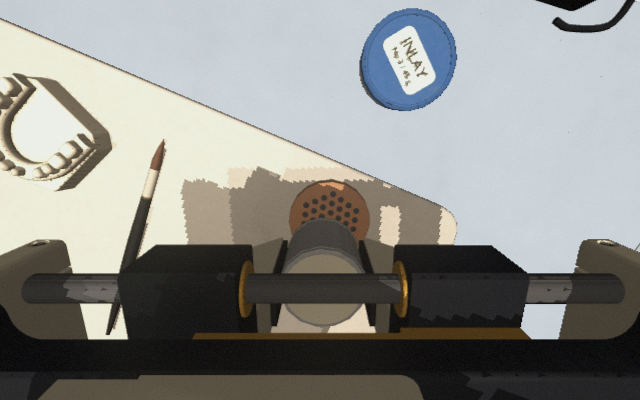

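Tray 58 spans u 290–369 with its upper edge at v 180, about 2.5 mm further along tool +y than assumed. I'll shift that much and lower the mould.

```bash
python3 -m handwheel '-1 0.025 -0.06 -0.2 0 0 0;-1 0.025 -0.06 -0.5 0 0 0;-1 0.025 -0.06 -0.8 0 0 0;-1 0.025 -0.06 -1.0 0 0 0;-1 0.025 -0.06 -1.1 0 0 0;-1 0.025 -0.06 -1.17 0 0 0;-1 0.025 -0.06 -1.17 0 0 0;-1 0.025 -0.06 -1.17 0 0 0' | egrep 'eef|wrist'; for i in 1; do python3 -m handwheel '-1 0 0 -0.03 0 0 0;-1 0 0 -0.03 0 0 0;-1 0 0 -0.03 0 0 0'| egrep 'eef|wrist'; python3 -m handwheel '-1 0 0 -0.03 0 0 0;-1 0 0 -0.03 0 0 0;-1 0 0 -0.03 0 0 0'| egrep 'eef|wrist';done
```

```text
eef_pos: [0.624, -0.1961, 0.0212]
wrist_force: [-0.4, -0.2, -0.7]
eef_pos: [0.624, -0.1962, 0.0203]
wrist_force: [-0.3, -0.4, -0.4]
eef_pos: [0.6238, -0.1961, 0.0188]
wrist_force: [0.6, 0.1, -2.0]
```

```bash
python3 -m handwheel '-1 0 0 -0.02 0 0 0;-1 0 0 -0.02 0 0 0;-1 0 0 -0.02 0 0 0'| egrep 'eef|wrist'; python3 -m handwheel '-1 0 0 -0.02 0 0 0;-1 0 0 -0.02 0 0 0;-1 0 0 -0.02 0 0 0'| egrep 'eef|wrist'
```

```text
eef_pos: [0.6238, -0.1962, 0.0187]
wrist_force: [-2.6, 0.7, 6.7]
eef_pos: [0.6238, -0.1962, 0.0187]
wrist_force: [-5.7, 1.3, 14.2]
```

```bash
python3 -m handwheel '-0.1 0 0 0 0 0 0;0 0 0 0 0 0 0;0.2 0 0 0 0 0 0;1 0 0 0 0 0 0;1 0 0 0 0 0 0;1 0 0 0 0 0 0;1 0 0 0 0 0 0;1 0 0 0 0 0 0'| egrep 'wrist|width'
python3 -m handwheel '1 0 0 0.4 0 0 0;1 0 0 1 0 0 0;1 0 0 2 0 0 0;1 0 0 3 0 0 0;1 0 0.4 3.8 0 0 0;1 0 1.2 4 0 0 0;1 0 2.1 4 0 0 0;1 0 3 4 0 0 0'|egrep 'eef'
python3 -m handwheel '1 0 0.95 0 0 0 0;1 0 1.9 0 0 0 0;1 0 2.85 0 0 0 0;1 0 3.8 0 0 0 0;1 0 4.75 0 0 0 0;1 0 5.7 0 0 0 0;1 -0.2 6.6 0 0 0 0;1 -0.4 7.2 0 0 0 0'|egrep 'eef'
python3 -m handwheel '1 0 0.3 0 0 0 0;1 0 0.3 0 0 0 0;1 0 0.3 0 0 0 0;1 0 0.3 0 0 0 0;1 0 0.3 0 0 0 0'
python3 - <<'E'
from h import *
p=snap('wrist','w5');s=sense();print(s['eef_pos'])
for m in((.6226,.2468,.088),(.62,.2475,.044)):print(w2px('w5',m))
u,v=w2px('w5',(.6226,.2468,.088)).astype(int)
cv2.imwrite('pics/c5.png',cv2.resize(cv2.imread('pics/w5.png')[v-50:v+50,u-50:u+50],(600,600),interpolation=cv2.INTER_CUBIC));print(u-50,v-50)
E
```

```text
wrist_force: [0.5, -0.4, -0.9]
width: 0.884
eef_pos: [0.6243, -0.0755, 0.1786]
eef_pos: [0.6067, 0.2166, 0.1772]
clock: 18.6
eef_pos: [0.6088, 0.2212, 0.177]
orientation: [[0.923, 0.385, 0.0], [0.385, -0.923, -0.001], [-0.0, 0.001, -1.0]]
wrist_force: [0.3, -0.1, -0.4]
width: 0.998
grip_force: 0.0
[0.60865675 0.22143153 0.17704009]
[298.5481277  180.15003702]
[300.23346489 173.17743988]
248 130
```

View pics/c5.png

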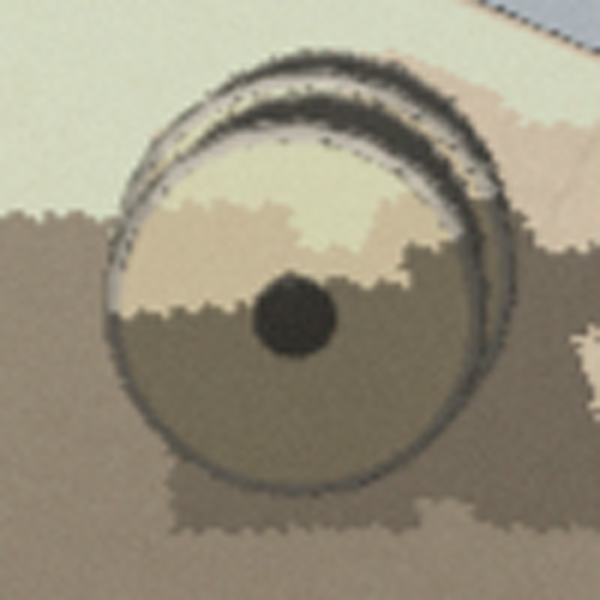

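The 50's centre hole is at (297.2,182.5), which puts it at (.6205,.247).

```bash
python3 -m handwheel '0.7 0.2 0.3 -0.2 0 0 0;0.7 0.3 0.64 -0.6 0 0 0;0.7 0.3 0.64 -1.1 0 0 0;0.7 0.3 0.64 -1.6 0 0 0;0.7 0.3 0.64 -2.1 0 0 0;0.7 0.3 0.64 -2.6 0 0 0;0.7 0.3 0.64 -3 0 0 0;0.7 0.3 0.64 -3.13 0 0 0' | egrep 'eef|wrist'
python3 -m handwheel '0.4 0 0 0 0 0 0;0.2 0 0 0 0 0 0;0 0 0 0 0 0 0;-1 0 0 0 0 0 0;-1 0 0 0 0 0 0;-1 0 0 0 0 0 0;-1 0 0 0 0 0 0;-1 0 0 0 0 0 0'| egrep 'eef|wrist|width'; python3 -m handwheel '-1 0 0 0 0 0 0;-1 0 0 0 0 0 0;-1 0 0 0 0 0 0;-1 0 0 0 0 0 0'
```

```text
eef_pos: [0.6188, 0.2483, 0.0486]
wrist_force: [-0.7, -0.8, -1.0]
eef_pos: [0.6206, 0.2495, 0.0531]
wrist_force: [0.1, -1.6, 5.7]
width: 0.539
clock: 20.32
eef_pos: [0.6206, 0.2495, 0.0531]
orientation: [[0.922, 0.388, 0.002], [0.388, -0.922, 0.0], [0.002, 0.0, -1.0]]
wrist_force: [-0.1, -1.1, 6.3]
width: 0.542
grip_force: 30.0
```

```bash
python3 -m handwheel '-1 0 0 0.1 0 0 0;-1 0 0 0.3 0 0 0;-1 0 0 0.7 0 0 0;-1 0 0 1.0 0 0 0;-1 -0.2 0 1.2 0 0 0;-1 -0.6 0 1.2 0 0 0;-1 -1.1 -0.1 1.2 0 0 0;-1 -1.6 -0.2 1.2 0 0 0' | egrep 'eef|width'
python3 -m handwheel '-1 -0.5 0 0 0 0 0;-1 -1 -0.05 0 0 0 0;-1 -1.4 -0.1 -0.2 0 0 0;-1 -1.7 -0.15 -0.5 0 0 0;-1 -1.84 -0.15 -0.7 0 0 0;-1 -1.84 -0.15 -0.8 0 0 0;-1 -1.84 -0.15 -0.8 0 0 0;-1 -1.84 -0.15 -0.8 0 0 0' | egrep 'eef|width'
python3 -c "
from h import *
snap('wrist','w6')
d=np.array(sense()['eef_pos']);print(d)
for cx,cy,r,z in((.483,.236,.035,.01),(d[0],d[1],.025,d[2]+.0355)):
    p=np.array([w2px('w6',[cx+r*np.cos(a),cy+r*np.sin(a),z]) for a in np.linspace(0,6.28,200)])
    print(p.min(0).round(1),p.max(0).round(1))
"
```

```text
eef_pos: [0.5545, 0.2416, 0.1004]
width: 0.541
eef_pos: [0.4831, 0.2357, 0.0682]
width: 0.535
[0.48329131 0.2357899  0.06833535]
[272.3 171.1] [370.9 264.9]
[263.2 232.8] [379.8 337.3]
```

View pics/w6.png

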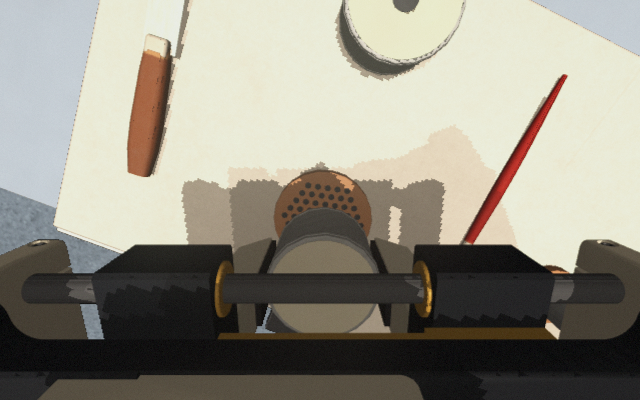

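Tray 70 spans u 274–371 with its top at v 170, so I'll shift y by +1.5 mm and lower.

```bash
python3 -m handwheel '-1 0 0.04 -0.2 0 0 0;-1 0 0.04 -0.5 0 0 0;-1 0 0.04 -0.8 0 0 0;-1 0 0.04 -1.0 0 0 0;-1 0 0.04 -1.1 0 0 0;-1 0 0.04 -1.16 0 0 0;-1 0 0.04 -1.16 0 0 0;-1 0 0.04 -1.16 0 0 0' | egrep 'eef|wrist'; python3 -m handwheel '-1 0 0 -0.03 0 0 0;-1 0 0 -0.03 0 0 0;-1 0 0 -0.03 0 0 0'| egrep 'eef|wrist'; python3 -m handwheel '-1 0 0 -0.03 0 0 0;-1 0 0 -0.03 0 0 0;-1 0 0 -0.03 0 0 0'| egrep 'eef|wrist'
```

```text
eef_pos: [0.4822, 0.2372, 0.0216]
wrist_force: [-0.1, -0.5, -1.8]
eef_pos: [0.4824, 0.2371, 0.0207]
wrist_force: [-0.4, 0.4, -1.3]
eef_pos: [0.4822, 0.237, 0.0192]
wrist_force: [-0.3, 0.6, -1.8]
```

```bash
python3 -m handwheel '-1 0 0 -0.02 0 0 0;-1 0 0 -0.02 0 0 0;-1 0 0 -0.02 0 0 0'| egrep 'eef|wrist'; python3 -m handwheel '-1 0 0 -0.01 0 0 0;-1 0 0 -0.01 0 0 0;-1 0 0 -0.01 0 0 0'| egrep 'eef|wrist'
```

```text
eef_pos: [0.4822, 0.2371, 0.019]
wrist_force: [-2.1, -1.7, 8.5]
eef_pos: [0.4823, 0.2371, 0.019]
wrist_force: [-4.7, -3.2, 14.9]
```

```bash
python3 -m handwheel '0.15 0 0 0 0 0 0;0.25 0 0 0 0 0 0;0.4 0 0 0 0 0 0;1 0 0 0 0 0 0;1 0 0 0 0 0 0;1 0 0 0 0 0 0;1 0 0 0 0 0 0;1 0 0 0 0 0 0'| egrep 'wrist|width'
python3 -m handwheel '1 0 0 0.4 0 0 0;1 0 0 1 0 0 0;1 0 0 1.8 0 0 0;1 0.4 0 2.6 0 0 0;1 1.2 -0.1 3 0 0 0;1 2 -0.2 3 0 0 0;1 2.7 -0.3 3 0 0 0;1 3.14 -0.39 3 0 0 0'|egrep 'eef'
python3 -m handwheel '1 0 0 0 0 0 0;1 0 0 0 0 0 0;1 0 0 0 0 0 0;1 0 0 0 0 0 0'
python3 - <<'E'
from h import *
p=snap('wrist','w7');s=sense();print(s['eef_pos'])
u,v=w2px('w7',(.62,.2475,.044));print(u,v);u,v=int(u),int(v)
cv2.imwrite('pics/c7.png',cv2.resize(cv2.imread('pics/w7.png')[v-50:v+50,u-50:u+50],(600,600),interpolation=cv2.INTER_CUBIC));print(u-50,v-50)
E
```

```text
wrist_force: [0.7, 0.2, -0.5]
width: 0.982
eef_pos: [0.611, 0.2202, 0.1384]
clock: 25.03
eef_pos: [0.6065, 0.2221, 0.1379]
orientation: [[0.921, 0.39, -0.001], [0.39, -0.921, 0.0], [-0.001, -0.0, -1.0]]
wrist_force: [0.2, -0.5, -0.4]
width: 1.0
grip_force: 0.0
[0.60664567 0.22214016 0.13805004]
299.4615543927092 179.32067947730386
249 129
```

View pics/c7.png

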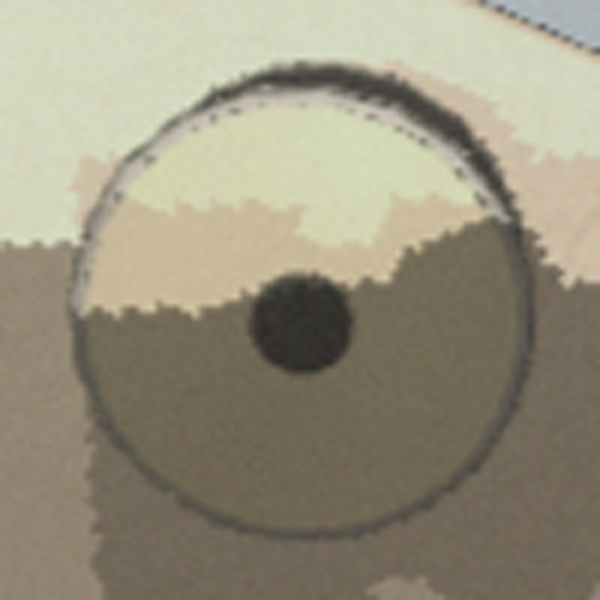

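The 62's centre hole is at (299.2,182.8), about (.617,.248). I'll descend slowly at the end.

```bash
python3 -m handwheel '1 0.15 0.3 0 0 0 0;1 0.26 0.65 -0.3 0 0 0;1 0.26 0.65 -0.8 0 0 0;1 0.26 0.65 -1.3 0 0 0;1 0.26 0.65 -1.8 0 0 0;1 0.26 0.65 -2.2 0 0 0;1 0.26 0.65 -2.5 0 0 0;1 0.26 0.65 -2.6 0 0 0' | egrep 'eef|wrist'
python3 -m handwheel '1 0 0 -0.1 0 0 0;1 0 0 -0.2 0 0 0;1 0 0 -0.3 0 0 0;1 0 0 -0.4 0 0 0;1 0 0 -0.5 0 0 0;1 0 0 -0.55 0 0 0;1 0 0 -0.55 0 0 0'| egrep 'eef|wrist|width'; python3 -m handwheel '0.7 0 0 0 0 0 0;0.5 0 0 0 0 0 0;0.4 0 0 0 0 0 0;-1 0 0 0 0 0 0;-1 0 0 0 0 0 0;-1 0 0 0 0 0 0;-1 0 0 0 0 0 0;-1 0 0 0 0 0 0'| egrep 'eef|wrist|width';python3 -m handwheel '-1 0 0 0 0 0 0;-1 0 0 0 0 0 0;-1 0 0 0 0 0 0;-1 0 0 0 0 0 0'
```

```text
eef_pos: [0.6165, 0.2478, 0.0313]
wrist_force: [-0.1, -0.4, 0.7]
eef_pos: [0.618, 0.2473, 0.0115]
wrist_force: [0.2, 0.0, -0.4]
width: 0.998
eef_pos: [0.6183, 0.2475, 0.0121]
wrist_force: [-1.4, -0.0, 2.2]
width: 0.669
clock: 27.33
eef_pos: [0.6183, 0.2475, 0.0121]
orientation: [[0.922, 0.388, 0.0], [0.388, -0.922, 0.0], [0.0, 0.0, -1.0]]
wrist_force: [-0.1, -0.7, 3.1]
width: 0.669
grip_force: 30.0
```

```bash
python3 -m handwheel '-1 0 0 0.1 0 0 0;-1 0 0 0.3 0 0 0;-1 0 0 0.7 0 0 0;-1 0 0 1.2 0 0 0;-1 0 0 1.7 0 0 0;-1 0 -0.1 2.2 0 0 0;-1 -0.1 -0.5 2.4 0 0 0;-1 -0.3 -1.0 2.4 0 0 0' | egrep 'eef|width'
python3 -m handwheel '-1 -0.2 -0.6 0 0 0 0;-1 -0.4 -1.2 0 0 0 0;-1 -0.6 -1.8 0 0 0 0;-1 -0.8 -2.4 0 0 0 0;-1 -1 -3 0 0 0 0;-1 -1.2 -3.6 0 0 0 0;-1 -1.4 -4.2 0 0 0 0;-1 -1.6 -4.8 0 0 0 0' | egrep 'eef|width'
python3 -m handwheel '-1 -0.2 -0.6 0 0 0 0;-1 -0.4 -1.2 0 0 0 0;-1 -0.6 -1.8 0 0 0 0;-1 -0.8 -2.4 0 0 0 0;-1 -1 -3 0 0 0 0;-1 -1.15 -3.5 -0.1 0 0 0;-1 -1.25 -3.9 -0.3 0 0 0;-1 -1.26 -4.01 -0.5 0 0 0' | egrep 'eef|width'
python3 -m handwheel '-1 0 0 -0.2 0 0 0;-1 0 0 -0.4 0 0 0;-1 0 0 -0.4 0 0 0;-1 0 0 -0.4 0 0 0' | egrep 'eef|width'
python3 -c "
from h import *
snap('wrist','w8')
d=np.array(sense()['eef_pos']);print(d)
for cx,cy,r,z in((.492,-.145,.041,.01),(d[0],d[1],.031,d[2]+.032)):
    p=np.array([w2px('w8',[cx+r*np.cos(a),cy+r*np.sin(a),z]) for a in np.linspace(0,6.28,200)])
    print(p.min(0).round(1),p.max(0).round(1))
"
```

```text
eef_pos: [0.6076, 0.2097, 0.1111]
width: 0.672
eef_pos: [0.5415, 0.0143, 0.1084]
width: 0.672
eef_pos: [0.4907, -0.1485, 0.0881]
width: 0.667
eef_pos: [0.4918, -0.1433, 0.0715]
width: 0.67
[ 0.49214501 -0.14352187  0.07193133]
[267.6 162.3] [381.3 270.7]
[251.5 216.5] [392.9 343.6]
```

View pics/w8.png

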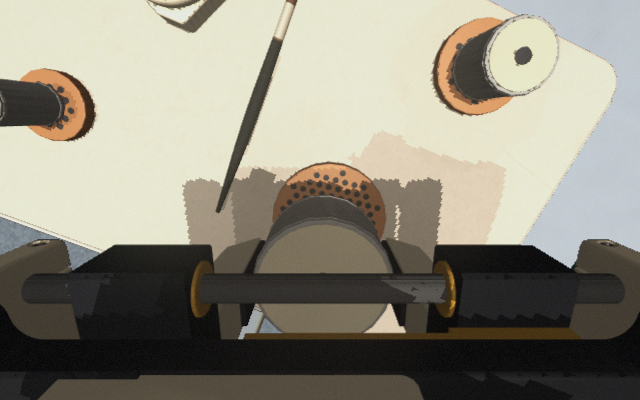

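Tray 82 spans u 273–386 with its top at v 162. I'll correct by (+0.6,−3.2) mm and lower.

```bash
python3 -m handwheel '-1 0.015 -0.08 -0.2 0 0 0;-1 0.015 -0.08 -0.5 0 0 0;-1 0.015 -0.08 -0.8 0 0 0;-1 0.015 -0.08 -1.0 0 0 0;-1 0.015 -0.08 -1.1 0 0 0;-1 0.015 -0.08 -1.16 0 0 0;-1 0.015 -0.08 -1.16 0 0 0;-1 0.015 -0.08 -1.16 0 0 0' | egrep 'eef|wrist'; python3 -m handwheel '-1 0 0 -0.03 0 0 0;-1 0 0 -0.03 0 0 0;-1 0 0 -0.03 0 0 0'| egrep 'eef|wrist'; python3 -m handwheel '-1 0 0 -0.02 0 0 0;-1 0 0 -0.02 0 0 0;-1 0 0 -0.02 0 0 0'| egrep 'eef|wrist'
```

```text
eef_pos: [0.4927, -0.1481, 0.0258]
wrist_force: [0.1, 0.4, -2.8]
eef_pos: [0.4926, -0.1482, 0.0246]
wrist_force: [-0.1, 0.4, -3.5]
eef_pos: [0.4924, -0.1482, 0.0236]
wrist_force: [-0.5, 0.1, -2.5]
```

```bash
python3 -m handwheel '-1 0 0.03 0 0 0 0;-1 0 0.03 -0.02 0 0 0;-1 0 0.03 -0.02 0 0 0;-1 0 0.03 -0.02 0 0 0'| egrep 'eef|wrist'; python3 -m handwheel '-1 0 0 -0.02 0 0 0;-1 0 0 -0.02 0 0 0;-1 0 0 -0.02 0 0 0'| egrep 'eef|wrist';python3 -m handwheel '-1 0 0 -0.02 0 0 0;-1 0 0 -0.02 0 0 0;-1 0 0 -0.02 0 0 0'| egrep 'eef|wrist'
```

```text
eef_pos: [0.4924, -0.1469, 0.0227]
wrist_force: [-0.3, 0.1, -2.5]
eef_pos: [0.4925, -0.147, 0.022]
wrist_force: [0.1, -0.2, -0.6]
eef_pos: [0.4925, -0.147, 0.022]
wrist_force: [-3.1, 1.2, 11.7]
```

Contact. Next I'll release, rise clear, retreat toward the robot's right and check.

```bash
python3 -m handwheel '0.4 0 0 0 0 0 0;0.5 0 0 0 0 0 0;0.7 0 0 0 0 0 0;1 0 0 0 0 0 0;1 0 0 0 0 0 0;1 0 0 0 0 0 0;1 0 0 0 0 0 0;1 0 0 0 0 0 0'| egrep 'wrist|width'
python3 -m handwheel '1 0 0 0.4 0 0 0;1 0 0 1 0 0 0;1 0 0 2 0 0 0;1 0 0 3 0 0 0;1 0 0 4 0 0 0;1 0 0 5 0 0 0;1 -0.5 -1 5 0 0 0;1 -1 -2 5 0 0 0'|egrep 'eef'
python3 -m handwheel '1 -0.9 -1.8 0 0 0 0;1 -0.9 -2.5 0 0 0 0;1 -1 -3.3 0 0 0 0;1 -1.2 -4 0 0 0 0;1 -1.4 -4.5 0 0 0 0;1 -1.4 -4.5 0 0 0 0;1 -1.4 -4.5 0 0 0 0'
python3 - <<'E'
from h import *
snap('top','t9');snap('scene','s9')
a=cv2.imread('pics/t9.png')[150:280,150:470];b=cv2.imread('pics/s9.png')[150:350,160:480]
cv2.imwrite('pics/c9.png',np.vstack([cv2.resize(a,(560,228),interpolation=cv2.INTER_CUBIC),cv2.resize(b,(560,350),interpolation=cv2.INTER_CUBIC)]))
E
```

```text
wrist_force: [0.0, -0.4, -0.0]
width: 0.999
eef_pos: [0.4575, -0.2206, 0.2243]
clock: 33.63
eef_pos: [0.3981, -0.4027, 0.2206]
orientation: [[0.923, 0.385, -0.001], [0.385, -0.923, 0.001], [-0.0, -0.001, -1.0]]
wrist_force: [0.4, 0.9, 0.1]
width: 1.0
grip_force: 0.0
```

View pics/c9.png

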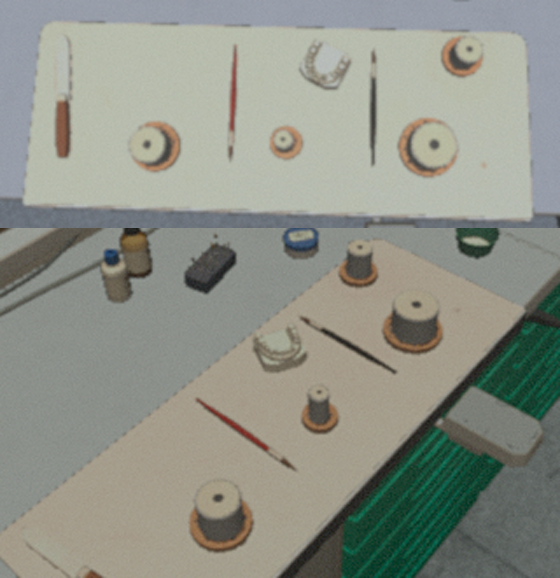

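All four moulds stand upright on their trays and the arch is where it was. I'll check the centring from the hole positions in both views.

```bash
python3 - <<'E'
from h import *
tr={26:(.4939,.0533),38:(.624,-.1949),50:(.4831,.2376),62:(.4926,-.1457)}
top={26:(312.3,229.4),38:(416.9,178),50:(238,232.3),62:(398,232.3)}
sc={26:(160+319/1.75,150+(391-228)/1.75),38:(160+360/1.75,150+(247-228)/1.75),50:(160+219/1.75,150+(497-228)/1.75),62:(160+415/1.75,150+(304-228)/1.75)}
tr2={26:(.4914,.055),38:(.6215,-.1918),50:(.4803,.239),62:(.4899,-.1425)}
for n,P,T in(('t9',top,tr),('s9',sc,tr2)):
    g=cv2.imread(f'pics/{n}.png',0).astype(float)
    for k,(u,v) in P.items():
        ui,vi=round(u),round(v);w=g[vi-3:vi+4,ui-3:ui+4];w=np.clip(np.percentile(w,70)-w-15,0,None)
        yy,xx=np.mgrid[vi-3:vi+4,ui-3:ui+4];c=((xx*w).sum()/w.sum(),(yy*w).sum()/w.sum()) if k>30 else (u,v)
        p=px2w(n,*c,.054);print(n,k,np.round(c,1),((p[:2]-T[k])*1000).round(1))
E
```

```text
t9 26 [312.3 229.4] [-1.1  0.4]
t9 38 [417.8 177.5] [-0.  0.]
t9 50 [235.1 231.8] [-0.9 -2.8]
t9 62 [397.8 232. ] [-0.2 -0.2]
s9 26 [342.3 243.1] [0.6 0.2]
s9 38 [365.2 160.5] [ 0.3 -1.7]
s9 50 [284.2 303.8] [ 0. -1.]
s9 62 [397.5 193.3] [ 0.7 -2.1]
```

```bash
python3 - <<'E'
from h import *
a=cv2.imread('pics/t9.png')[212:252,218:258];b=cv2.imread('pics/s9.png')[285:335,260:310]
cv2.imwrite('pics/c10.png',np.hstack([cv2.resize(a,(400,400),interpolation=cv2.INTER_CUBIC),cv2.resize(b,(400,400),interpolation=cv2.INTER_CUBIC)]))
def circ(n,cx,cy,r,z):
    p=np.array([w2px(n,[cx+r*np.cos(a),cy+r*np.sin(a),z]) for a in np.linspace(0,6.28,200)]);return np.r_[p.min(0),p.max(0)]
print((circ('t9',.4831,.2376,.025,.054)-[218,212]*2)*10,(circ('t9',.4831,.2376,.035,.01)-[218,212]*2)*10)
E
```

```text
[ 53.10863901  87.58355322 265.43406357 300.69250301] [ 57.99853686  68.3528088  341.89999491 353.50224423]
```

View pics/c10.png

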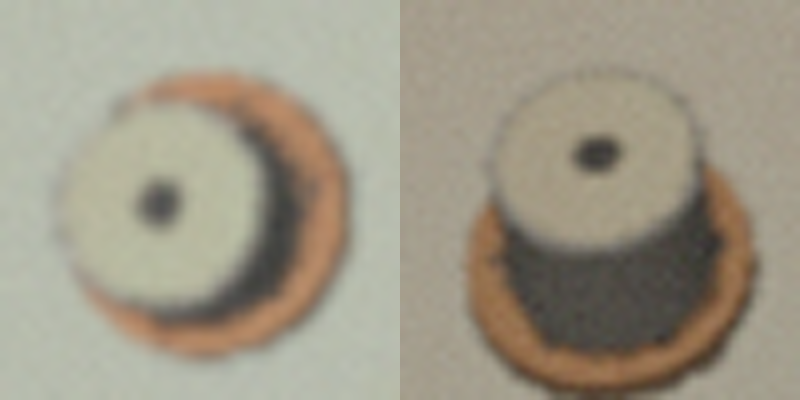

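The mould_50 top face spans 55–267 in the crop, against 53–265 predicted for perfect centring, so it is well centred. The arm is clear, so I'll hand the job in.

```bash
python3 -c "
from bench import close_job
print(close_job())"
```

```text
the job is handed in; nothing more can be done
None
```

All four moulds stand upright on their own trays, centred to about 3 mm or better by the final pictures; the plaster arch was not disturbed, and the job was handed in at about 34 s.

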